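# Shim the rocking display stand

## Task

The little plywood display stand on the shop counter rocks because one of its four feet is too short. Push the wooden wedge, thin edge first, under the short foot that it points at until the stand is level, then press down on the stand's bare corner diagonally opposite the short foot to check that it no longer rocks, and leave wedge and stand like that. Slide the wedge along the counter without lifting it, do not shove the stand out of its place, and leave the mug, the candle holder and the coasters alone.

Things in the scene. Friction and masses are not known exactly. Their poses are not given: they have to be found in the camera images.
- stand_mid (a point): Middle of the top face of the loose display stand (0.9 kg): plywood board 160 (x) x 210 (y) x 18 mm, four white ball feet, 28 mm across, at x +-65, y +-90 mm. A card rack 90 mm wide in the middle rises 51 mm above the board; the corners are bare. This point is 46 mm above the counter when level. x: the way the cards face; z: the board's upward normal. It leans about 4 degrees at the start.
- stand_short_foot (a point): Lowest point of the short ball foot, 65 mm along +x and 90 mm along +y from the stand's middle. It rests on the counter at the start, with only about 1 N, so a light push on the wedge lifts it. It is 8 mm shorter than the other feet: when the stand is level this point is 8 mm above the counter. Axes as stand_mid.
- stand_corner (a point): Point on the top face of the board straight above the foot diagonally opposite the short one (-65 mm in x, -90 mm in y of the stand): the bare corner to press. At the start that foot hangs about 8 mm off the counter; levelling brings it down. Axes as stand_mid.
- wedge_tip (a point): Middle of the thin edge, on the underside, of the loose wooden wedge (50 g) that lies flat, pointing roughly at the short foot: 120 mm long, 44 mm wide, 2 mm thick at the thin edge, rising evenly to 20 mm at the thick end. x points from the thick end to the thin edge, z up. 40 mm behind the thin edge it is 8 mm thick: there it holds the short foot at the level height.
- wedge_tail (a point): Middle of the lower edge of the wedge's thick end (a flat upright face 44 mm wide and 20 mm high, to push on), on the underside. Axes as wedge_tip.
- mug: Bystander: terracotta mug with a handle, 80 mm diameter, 85 mm high. Origin at the centre of its underside.
- candle_holder: Bystander: white ceramic candle holder, 60 mm diameter, 40 mm high. Origin at the centre of its underside.
- coasters: Bystander: square stack of tile coasters, 90 x 90 mm, 36 mm high. Origin at the centre of its underside.
Things that resemble listed ones, but are neither listed nor needed, are in the scene too. There is more than one size of the part that bears wedge_tip; the job needs the smallest.

How it is judged (in metres and radians):
On the way, in this order (a step that is already met when the one before it is completed fails the run):
1. the wedge carries the short foot and the stand is level to about 1 degree (angle between stand_mid's own z axis and vertical below 0.0175 rad and contact force between wedge and stand above 0.15 N), for 0.2 s.
2. the fingers press with more than 2 N on the top of the stand near the corner opposite the short foot, and it does not rock (tilt under 1.5 degrees) (contact force between the fingers and stand above 2 N and angle between stand_mid's own z axis and vertical below 0.026 rad and height (world z) of the grasp point above 0.048 m and x of the grasp point in the frame of stand_mid below -0.02 m and y of the grasp point in the frame of stand_mid below -0.045 m), for 0.15 s.
At the end, for the whole second after the job is handed in: The stand is at rest, level to within 1 degree and within 30 mm of where it stood, its short foot carried by the wedge, which lies flat on the counter; mug, candle holder and coasters are within 20 mm of where they stood (all of step 1 and linear speed of each of wedge, stand below 0.01 m/s and height (world z) of wedge_tail below 0.006 m and horizontal distance between wedge_tip and stand_short_foot below 0.075 m and distance of stand_mid from where it was at the start of the episode below 0.03 m and distance of each of mug, candle_holder, coasters from where it was at the start of the episode below 0.02 m); the robot touches nothing.
It fails at once if the wedge is lifted off the counter (by more than 12 mm) (height (world z) of any of wedge_tail, wedge_tip above 0.012 m).
It fails at once if the stand is lifted or tipped (more than 15 mm or 8 degrees) (height (world z) of stand_mid above 0.061 m or angle between stand_mid's own z axis and vertical above 0.14 rad).
It fails at once if the stand is shoved out of its place (more than 30 mm) (distance of stand_mid from where it was at the start of the episode above 0.03 m).
It fails at once if a bystander is disturbed (moved more than 20 mm) (distance of any of mug, candle_holder, coasters from where it was at the start of the episode above 0.02 m).
It also fails if it takes over 53 s, if anything falls off the work surface, if the arm or the gripper's body presses on something with over 40 N, if the wrist force passes 120 N, or if a joint passes its speed limit or range.

## Robot

A 7-joint arm with a two-finger parallel gripper is mounted at the origin on the work surface. World frame = base frame: x ahead of the robot, y to its left, z up, the work surface at z = 0. Lengths are in m, angles in degrees, forces in N, time in s.
With the tool pointing down it reaches from about 0.4 to 0.9 m from the base axis. Payload 5.5 kg.
Tool frame: the origin (TCP) lies midway between the tips of the shut fingers; the grasp point (between the pads) lies 19 mm behind it; z points along the fingers, y is the direction in which the jaws open and shut (so a half turn about z gives the same grasp; the last joint's range is limited). The gripper opens to 92 mm and grips with 3 to 60 N. Pads are 19 mm wide; open, the fingers measure 130 mm over their backs; the gripper's body (75 mm by 190 mm) begins 47 mm behind the grasp point.
Start: joints at [-50.237, 28.699, -24.465, 88.831, 12.651, 65.22, -12.049], TCP at [0.271, 0.591, 0.227] pointing down, gripper open.
Joint ranges: [-164.97, 164.97], [-17.58, 116.51], [-87.97, 89.64], [11.32, 138.91], [-80.73, 260.73], [10.89, 115.49], [-147.41, 147.41]. Speed limits (degrees/s): [147.25, 147.25, 180, 180, 180, 180, 180].

## Interface

Orientations are given as [roll, pitch, yaw] about the fixed x, y, z axes, in that order (R = Rz(yaw) Ry(pitch) Rx(roll)).
In Python, from station import robot, grab_frame, camera_info gives the robot as it stands.
- The arm moves only by the shell command python3 -m crank 'ROWS' [FORCE]. ROWS is JSON, a list of rows, each an object with "claw": the opening, from -1 (shut) to 1 (fully open); "linear": the shift along the tool's x, y, z in m, a list of three; "delta_rot": the turn, a rotation vector about the tool's x, y, z in degrees, a list of three. In form: [{"claw": claw, "linear": [tx, ty, tz], "delta_rot": [ax, ay, az]}, ...]. A call has 1 to 12 rows; each row shifts and turns the pose as measured when the row begins, along the tool's axes as they then stand; what a row does not reach is not made up. A row lasts 1/10 s, in which the tool goes at most 50 mm and 8.59 degrees, less where a joint would pass 70% of its speed; a pose out of reach is approached as far as the arm can. A call is refused whole if a number of a shift passes 0.05 or a number of a turn 8.59, either way. A call with a gripper value outside its range is refused whole. The fingers move at their own pace and stop on an object; FORCE is the grip in N (left out, the last holds). Time passes only in rows, so rows that do not move let the fingers close. It gives the time, the measured TCP pose, the force and the opening at its end, in the units of the state.
- robot.observe(): the state, without advancing time (a new reading comes with each control period).
- grab_frame(name): name is "scene" or "top" or "wrist"; returns (picture, depth): 384x512x3 uint8, blue, green, red; 384x512 float32, m along the optical axis (not along the pixel's ray), 0 where there is no reading.
- camera_info(name): a dict with "camera_matrix" (3x3 intrinsics, pixels), "eye" and "rotation" of the camera in the world; the wrist camera has in their place "T_tool_cam" (4x4, takes a point from camera to tool coordinates, whose origin is the TCP and whose axes are the flange's). Camera axes: x right, y down, z forward; pixel columns grow to the right and rows downward; lengths in m; the calibration is good to about 2 mm. The wrist camera is an equidistant fisheye: a pixel r from the principal point sees the ray r / f radians off the axis. A picture is of the moment at which its call begins: read the wrist's pose just before it. camera_info takes no time and is no camera call.
- robot.job_done(): hands the job in, once; it reports no verdict.
The state is a dict: "time": time; "joint_positions": joint angles; "qvel": joint speeds; "tau": joint torques, N m; "tcp_pos": TCP position; "eef_rot": TCP orientation; "contact_force": force on the tool from outside, world axes, zero at the start; "wrist_torque": the same for the moment, N m; "width": opening from 0.0 (shut) to 1.0 (fully open).
Only numpy, scipy, OpenCV 4.12 (cv2) and the standard library are available. Lean on these libraries where they do the work, as an engineer would, in place of code of your own. Each camera call takes 0.05 s, during which the arm holds its last target.

## Working session

There is one attempt and no reset: what is moved stays moved. The work goes in short steps, Python scripts to look and compute and a shell command to move; the robot and the scene stay as the last step left them, time stands still between calls to the robot, and variables do not carry over. Pictures are saved under pics/ and viewed, and the job is handed in when it is done.

```bash
ls; mkdir -p pics; python3 - <<'E'
from station import robot, grab_frame, camera_info
import cv2,numpy as np
print(robot.observe())
for n in ("scene","top"):
    p,d=grab_frame(n); cv2.imwrite(f"pics/{n}0.png",p); np.savez(f"pics/{n}0.npz",p=p,d=d)
    i=camera_info(n); print(n,i)
print(camera_info("wrist"))
E
```

```text
pics
{'time': 0.0, 'joint_positions': array([-50.23631949,  28.75341151, -24.4537808 ,  88.89178276,
        12.64918965,  65.2190546 , -12.04884133]), 'qvel': array([ 0.03306156, -0.07838584, -0.01395778,  0.02551304,  0.02795883,
        0.01449367,  0.04989128]), 'tau': array([-8.74806628e-04, -5.66592479e+01, -5.81635773e+00, -2.79113978e+01,
       -6.85500051e-02,  3.09212180e-02,  1.94299705e-04]), 'tcp_pos': array([0.27117554, 0.58995887, 0.2256811 ]), 'eef_rot': array([-1.79888982e+02, -5.55403820e-03,  1.55319886e+02]), 'contact_force': array([ 0.45451266,  0.05878127, -0.27807847]), 'wrist_torque': array([ 0.00485498,  0.03423783, -0.05176917]), 'width': 1.0014387050647817}
scene {'camera_matrix': array([[494.14889475,   0.        , 244.60318624],
       [  0.        , 494.14889475, 192.21604994],
       [  0.        ,   0.        ,   1.        ]]), 'eye': array([1.18185308, 0.65032922, 0.84971975]), 'rotation': array([-130.78260731,    0.99506834,  140.18114142])}
top {'camera_matrix': array([[496.84282207,   0.        , 250.55512336],
       [  0.        , 496.84282207, 199.32331247],
       [  0.        ,   0.        ,   1.        ]]), 'eye': array([ 0.48774372, -0.09052893,  1.14746556]), 'rotation': array([-173.82519359,    1.38124058,  -89.67774862])}
{'camera_matrix': array([[297.31863964,   0.        , 255.3239683 ],
       [  0.        , 297.31863964, 197.6525773 ],
       [  0.        ,   0.        ,   1.        ]]), 'T_tool_cam': array([[-5.47584026e-05, -9.66827806e-01, -2.55429033e-01,
         6.83219396e-02],
       [ 9.99999742e-01,  1.30175568e-04, -7.07107352e-04,
         4.61533169e-04],
       [ 7.16901669e-04, -2.55429006e-01,  9.66827549e-01,
        -1.57526322e-01],
       [ 0.00000000e+00,  0.00000000e+00,  0.00000000e+00,
         1.00000000e+00]])}
```

View pics/scene0.png

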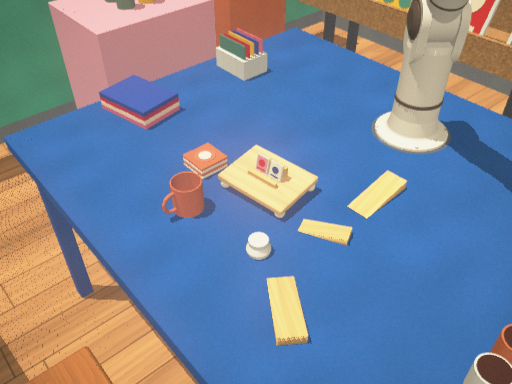

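View pics/top0.png

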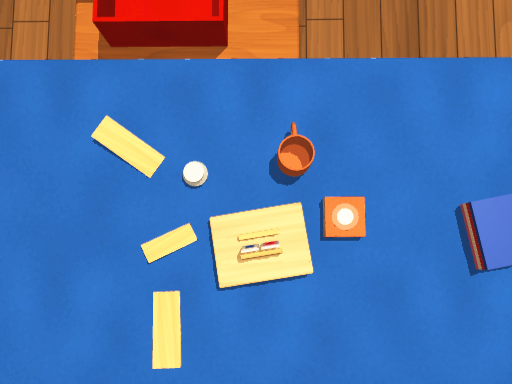

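```bash
cat > h.py <<'E'
import numpy as np,cv2
from scipy.spatial.transform import Rotation as R
from station import robot, grab_frame, camera_info
def cam(n):
    i=camera_info(n); return i["camera_matrix"],np.array(i["eye"]),R.from_euler("xyz",i["rotation"],degrees=True).as_matrix()
def cast(n,uv,z):
    K,e,M=cam(n); uv=np.atleast_2d(uv).astype(float)
    r=np.c_[uv,np.ones(len(uv))]@np.linalg.inv(K).T@M.T
    return e+r*((z-e[2])/r[:,2])[:,None]
def cloud(n,d):
    K,e,M=cam(n); v,u=np.mgrid[:d.shape[0],:d.shape[1]]
    r=np.stack([u,v,np.ones_like(u)],-1)@np.linalg.inv(K).T
    return e+(r*d[...,None])@M.T
def proj(n,P):
    K,e,M=cam(n); c=(np.atleast_2d(P)-e)@M; q=c@K.T; return q[:,:2]/q[:,2:]
E
python3 - <<'E'
from h import *
for n in ("top","scene"):
    z=np.load(f"pics/{n}0.npz"); p,d=z["p"],z["d"]; C=cloud(n,d)
    hsv=cv2.cvtColor(p,cv2.COLOR_BGR2HSV)
    m=cv2.inRange(hsv,(15,50,120),(35,200,255))
    if n=="top": m[:80]=0
    k,l,s,c=cv2.connectedComponentsWithStats(m)
    for j in range(1,k):
        if s[j,4]<300: continue
        P=C[(l==j)&(d>0)]
        if abs(P[:,2]).max()>0.3: continue
        cn=max(cv2.findContours((l==j).astype(np.uint8),0,1)[0],key=cv2.contourArea)
        r=cv2.minAreaRect(cn); b=cv2.boxPoints(r)
        print(n,s[j],c[j].round(1),"z pct",np.percentile(P[:,2],[2,50,98]).round(4),"mean",P.mean(0).round(3))
        print("  box px",b.round(1).tolist()," world z=.01",cast(n,b,0.01)[:,:2].round(4).tolist(), (np.array(r[1])).round(1))
        A=np.c_[P[:,:2],np.ones(len(P))]; print("  plane",np.linalg.lstsq(A,P[:,2],rcond=None)[0].round(4))
    b=C[(hsv[...,0]>100)&(hsv[...,0]<125)&(d>0)&(abs(C[...,2])<.05)]; print("table z",np.percentile(b[:,2],[5,50,95]).round(4))
    cv2.imwrite(f"pics/{n}_crop.png",cv2.resize(p[180:310,120:330] if n=="top" else p[130:260,190:370],None,fx=3.6,fy=3.6,interpolation=cv2.INTER_CUBIC))
E
```

```text
top [  91  116   74   62 1879] [127.6 146.2] z pct [0.0007 0.0146 0.0276] mean [0.734 0.225 0.015]
  box px [[90.4000015258789, 135.60000610351562], [105.5999984741211, 114.5], [164.6999969482422, 156.89999389648438], [149.5, 178.0]]  world z=.01 [[0.7605, 0.3156], [0.8114, 0.2815], [0.7097, 0.1388], [0.6598, 0.173]] [72.7 26. ]
  plane [ 0.0774  0.1225 -0.0698]
top [ 210  202  103   86 6589] [260.4 244.9] z pct [0.0372 0.0462 0.0822] mean [ 0.506 -0.085  0.048]
  box px [[207.39999389648438, 217.3000030517578], [301.1000061035156, 201.60000610351562], [312.8999938964844, 272.70001220703125], [219.1999969482422, 288.29998779296875]]  world z=.01 [[0.5689, 0.0367], [0.6057, -0.1786], [0.4443, -0.2044], [0.4079, 0.0074]] [72. 95.]
  plane [-0.0584 -0.0517  0.0726]
top [ 141  223   56   40 1056] [168.5 242.5] z pct [-0.0002  0.0107  0.0212] mean [0.511 0.125 0.011]
  box px [[140.0, 244.89999389648438], [188.89999389648438, 221.89999389648438], [197.3000030517578, 239.6999969482422], [148.39999389648438, 262.79998779296875]]  world z=.01 [[0.5048, 0.1907], [0.5581, 0.0791], [0.5172, 0.0
[... 1755 characters left out ...]
938964844, 234.39999389648438], [300.3999938964844, 216.89999389648438], [351.6000061035156, 227.10000610351562], [348.1000061035156, 244.60000610351562]]  world z=.01 [[0.5739, 0.0914], [0.5255, 0.0542], [0.4582, 0.1593], [0.5079, 0.1918]] [52.2 17.8]
  plane [-0.1077  0.0894  0.0554]
scene [ 267  276   41   69 2048] [286.4 311. ] z pct [0.0032 0.0168 0.0286] mean [0.744 0.234 0.016]
  box px [[265.8999938964844, 278.20001220703125], [298.0, 273.20001220703125], [308.5, 341.6000061035156], [276.3999938964844, 346.6000061035156]]  world z=.01 [[0.7172, 0.1421], [0.655, 0.1774], [0.7584, 0.3114], [0.8125, 0.2793]] [69.2 32.5]
  plane [ 0.0656  0.0911 -0.0537]
table z [-0.002   0.001   0.0041]
```

```bash
python3 - <<'E'
from h import *
print(R.from_euler("xyz",robot.observe()["eef_rot"],degrees=True).as_matrix().round(3))
E
```

```text
[[-0.909  0.418 -0.001]
 [ 0.418  0.909 -0.002]
 [ 0.    -0.002 -1.   ]]
```

View pics/top_crop.png

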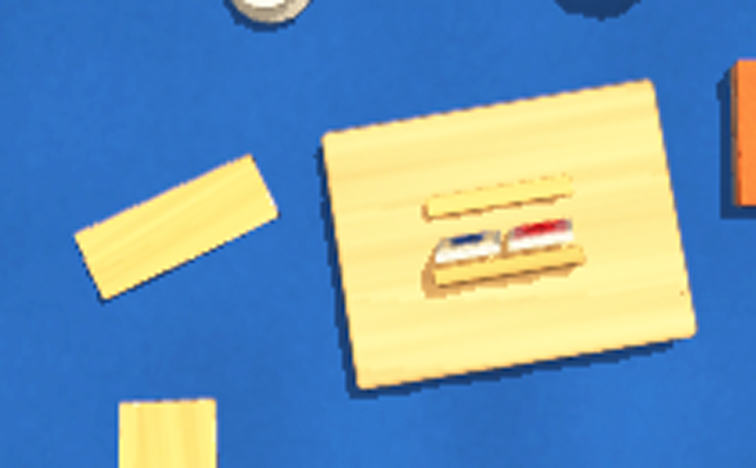

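View pics/scene_crop.png

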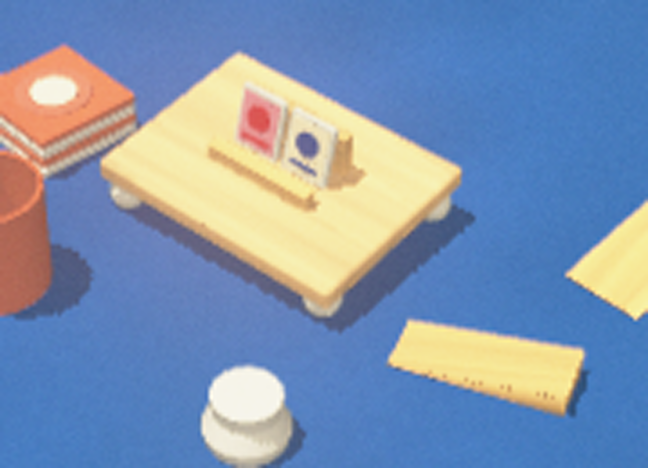

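```bash
cat > meas.py <<'E'
from h import *
def board(p,d,n="top"):
    C=cloud(n,d); hsv=cv2.cvtColor(p,cv2.COLOR_BGR2HSV)
    m=cv2.inRange(hsv,(15,50,120),(35,200,255)); m[:80]=0
    k,l,s,c=cv2.connectedComponentsWithStats(m)
    j=max(range(1,k),key=lambda j:s[j,4]); mm=l==j
    q=mm&(d>0)&(C[...,2]<.058)&(C[...,2]>.033); P=C[q]
    for _ in range(4):
        A=np.c_[P[:,:2],np.ones(len(P))]; a=np.linalg.lstsq(A,P[:,2],rcond=None)[0]
        r=abs(A@a-P[:,2]); P=P[r<.004]
    nrm=np.array([-a[0],-a[1],1]); nrm/=np.linalg.norm(nrm)
    cn=max(cv2.findContours(mm.astype(np.uint8),0,1)[0],key=cv2.contourArea)
    K,e,M=cam(n); uv=cn[:,0].astype(float)
    ray=np.c_[uv,np.ones(len(uv))]@np.linalg.inv(K).T@M.T
    t=(a[0]*e[0]+a[1]*e[1]+a[2]-e[2])/(ray[:,2]-a[0]*ray[:,0]-a[1]*ray[:,1])
    W=e+ray*t[:,None]
    rect=cv2.minAreaRect(W[:,:2].astype(np.float32)); return a,nrm,rect
E
python3 - <<'E'
from meas import *
z=np.load("pics/top0.npz"); a,n,rc=board(z["p"],z["d"])
print("plane",a,"tilt",np.degrees(np.arccos(n[2])),rc, cv2.boxPoints(rc))
c=np.array(rc[0]); ang=np.radians(rc[2]); print("z mid",a[0]*c[0]+a[1]*c[1]+a[2])
cands=[np.arctan2(np.sin(ang+k*np.pi/2),np.cos(ang+k*np.pi/2)) for k in range(4)]
yaw=min(cands,key=abs); print("yaw",np.degrees(yaw))
ex=np.array([np.cos(yaw),np.sin(yaw)]);ey=np.array([-ex[1],ex[0]])
hc=c  # top face mid
lo=c-n[:2]*.046
sf=lo+.065*ex+.090*ey; co=c-.065*ex-.090*ey
print("short foot",sf,"corner",co)
tip=cast("top",[[189.4,223.1],[197.5,240]],.002); tail=cast("top",[[140.8,245.3],[148.9,263.3]],.02)
T=tip.mean(0)[:2];B=tail.mean(0)[:2]; d=T-B
print("tip",T,"tail",B,"L",np.linalg.norm(d),"w",np.linalg.norm(tip[0]-tip[1]),np.linalg.norm(tail[0]-tail[1]),"ang",np.degrees(np.arctan2(d[1],d[0])))
u=d/np.linalg.norm(d); v=sf-T; print("to foot along",v@u,"lateral(left+)",u[0]*v[1]-u[1]*v[0], "bearing tail->foot",np.degrees(np.arctan2(*(sf-B)[::-1])))
# scene check
tip=cast("scene",[[190+408/3.6,130+322/3.6],[190+389/3.6,130+360/3.6]],.002); tail=cast("scene",[[190+583/3.6,130+350/3.6],[190+570/3.6,130+394/3.6]],.02)
T=tip.mean(0)[:2];B=tail.mean(0)[:2];print("scene tip",T,"tail",B)
print("scene foot bottom px 322,316:",cast("scene",[[190+322/3.6,130+316/3.6]],0.003))
print("proj sf",(proj("scene",[*sf,0])-[190,130])*3.6)
E
```

```text
plane [-0.05230896 -0.05271373  0.06756268] tilt 4.247148940484191 ((0.5066505670547485, -0.08486397564411163), (0.15814083814620972, 0.20823030173778534), 9.476534843444824) [[ 0.41151732  0.00481188]
 [ 0.44580108 -0.20057672]
 [ 0.6017838  -0.17453983]
 [ 0.56750005  0.03084877]]
z mid 0.04553381695192068
yaw 9.476534843444824
short foot [0.55354599 0.01219147] corner [ 0.45735554 -0.18433759]
tip [0.53631982 0.06932802] tail [0.48352758 0.17643685] L 0.11941240283956876 w 0.043502013154320916 0.044970950083382574 ang -63.76204229813102
to foot along 0.05886521378766945 lateral(left+) -0.00980879941211835 bearing tail->foot -66.91126962402795
scene tip [0.53803517 0.06847735] tail [0.484761   0.17636301]
scene foot bottom px 322,316: [[0.56141213 0.01764139 0.003     ]]
proj sf [[324.85676654 309.8557588 ]]
```

The thing to choose, by top-view pixel: wedges at (128,147), (166,330) and (169,243). The last is the smallest, measuring about 120 x 44 mm. Its thin edge faces the stand at (193,232), so I choose that one. The crop confirms it: its thick face is visible at the far end and it points at the left front corner of the stand. The card faces look along world +x, so the short foot is at about (0.554, 0.012) and the bare corner to press is at about (0.457, -0.184).

Next I turn the tool square to the wedge with the fingers about 23 mm apart.

```bash
cat > rem.py <<'E'
import sys
from h import *
x,y,z,yaw=map(float,sys.argv[1:5]); s=robot.observe()
M=R.from_euler("xyz",s["eef_rot"],degrees=True).as_matrix()
T=R.from_euler("xyz",[180,0,yaw],degrees=True).as_matrix()
print("t",round(s["time"],2),"pos",s["tcp_pos"].round(4),"rot",s["eef_rot"].round(2),"F",s["contact_force"].round(2),"w",round(s["width"],3))
print("tool delta",(M.T@(np.array([x,y,z])-s["tcp_pos"])).round(4),"rotvec",R.from_matrix(M.T@T).as_rotvec(degrees=True).round(2))
E
python3 -m crank '[{"claw":-0.5,"linear":[0,0,0],"delta_rot":[0,0,7.8]},{"claw":-0.5,"linear":[0,0,0],"delta_rot":[0,0,7.8]},{"claw":-0.5,"linear":[0,0,0],"delta_rot":[0,0,7.8]},{"claw":-0.5,"linear":[0,0,0],"delta_rot":[0,0,7.8]},{"claw":-0.5,"linear":[0,0,0],"delta_rot":[0,0,7.8]},{"claw":-0.5,"linear":[0,0,0],"delta_rot":[0,0,0]}]' 10
python3 rem.py .4687 .2078 .10 116.2
```

```text
time: 0.7
tcp_pos: [0.2705, 0.5874, 0.2218]
eef_rot: [-179.6, 0.3, 114.8]
contact_force: [-0.2, 0.7, 0.8]
width: 0.528
t 0.7 pos [0.2705 0.5874 0.2218] rot [-179.58    0.32  114.81] F [-0.17  0.66  0.83] w 0.528
tool delta [-0.4271  0.0216  0.124 ] rotvec [-0.42  0.32 -1.39]
```

```bash
python3 -m crank '[{"claw":-0.5,"linear":[-0.04,0.002,0.008],"delta_rot":[0,0,-1.4]},{"claw":-0.5,"linear":[-0.04,0.002,0.008],"delta_rot":[0,0,0]},{"claw":-0.5,"linear":[-0.04,0.002,0.008],"delta_rot":[0,0,0]},{"claw":-0.5,"linear":[-0.04,0.002,0.008],"delta_rot":[0,0,0]},{"claw":-0.5,"linear":[-0.04,0.002,0.008],"delta_rot":[0,0,0]},{"claw":-0.5,"linear":[-0.04,0.002,0.008],"delta_rot":[0,0,0]},{"claw":-0.5,"linear":[-0.04,0.002,0.008],"delta_rot":[0,0,0]},{"claw":-0.5,"linear":[-0.04,0.002,0.008],"delta_rot":[0,0,0]},{"claw":-0.5,"linear":[-0.04,0.002,0.008],"delta_rot":[0,0,0]},{"claw":-0.5,"linear":[0,0,0],"delta_rot":[0,0,0]}]'
python3 rem.py .4687 .2078 .06 116.2
```

```text
time: 1.7
tcp_pos: [0.4529, 0.2644, 0.1453]
eef_rot: [-179.3, 0.2, 119.1]
contact_force: [-0.3, -0.0, -0.3]
width: 0.25
t 1.7 pos [0.4529 0.2644 0.1453] rot [-179.35    0.21  119.06] F [-0.26 -0.02 -0.34] w 0.25
tool delta [-0.0569 -0.0127  0.0856] rotvec [-0.65  0.23  2.86]
```

```bash
python3 -m crank '[{"claw":-0.5,"linear":[-0.02,-0.005,0.03],"delta_rot":[-0.3,0.1,1.4]},{"claw":-0.5,"linear":[-0.02,-0.005,0.03],"delta_rot":[-0.3,0.1,1.4]},{"claw":-0.5,"linear":[-0.015,-0.003,0.02],"delta_rot":[0,0,0]},{"claw":-0.5,"linear":[0,0,0],"delta_rot":[0,0,0]}]'
python3 rem.py .4687 .2078 .012 116.2
python3 - <<'E'
from h import *
p,d=grab_frame("wrist"); cv2.imwrite("pics/w1.png",p)
E
```

```text
time: 2.1
tcp_pos: [0.4686, 0.2081, 0.0639]
eef_rot: [179.9, -0.0, 116.9]
contact_force: [-1.1, -0.0, 0.3]
width: 0.25
t 2.1 pos [0.4686 0.2081 0.0639] rot [ 1.7986e+02 -4.0000e-02  1.1685e+02] F [-1.06 -0.    0.26] w 0.25
tool delta [-0.0003 -0.0001  0.0519] rotvec [ 0.14 -0.04  0.65]
```

View pics/w1.png

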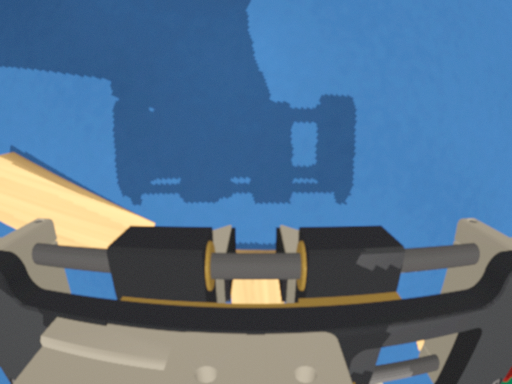

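The wrist view shows the small wedge's tail between the fingers at about (257,290), so it is centred. I go down behind it.

```bash
python3 -m crank '[{"claw":-0.5,"linear":[0,0,0.025],"delta_rot":[0,0,0.6]},{"claw":-0.5,"linear":[0,0,0.02],"delta_rot":[0,0,0]},{"claw":-0.5,"linear":[0,0,0.006],"delta_rot":[0,0,0]},{"claw":-0.5,"linear":[0,0,0.001],"delta_rot":[0,0,0]}]'
python3 rem.py .4687 .2078 .009 116.2
```

```text
time: 2.55
tcp_pos: [0.4719, 0.2186, 0.0171]
eef_rot: [179.2, -0.3, 116.9]
contact_force: [0.0, 0.1, -0.4]
width: 0.251
t 2.55 pos [0.4719 0.2186 0.0171] rot [179.19  -0.29 116.93] F [ 0.02  0.08 -0.42] w 0.251
tool delta [-0.0083 -0.0079  0.0079] rotvec [ 0.8  -0.3   0.73]
```

```bash
python3 -m crank '[{"claw":-0.5,"linear":[0,0,0],"delta_rot":[0,0,0]},{"claw":-0.5,"linear":[0,0,0],"delta_rot":[0,0,0]}]'
python3 rem.py .4687 .2078 .009 116.2
```

```text
time: 2.75
tcp_pos: [0.4727, 0.2209, 0.0191]
eef_rot: [179.0, -0.3, 117.1]
contact_force: [-0.6, -0.2, 0.4]
width: 0.251
t 2.75 pos [0.4727 0.2209 0.0191] rot [179.03  -0.33 117.1 ] F [-0.58 -0.17  0.37] w 0.251
tool delta [-0.0099 -0.0098  0.0099] rotvec [ 0.97 -0.33  0.9 ]
```

```bash
python3 -m crank '[{"claw":-0.5,"linear":[-0.003,-0.006,0.006],"delta_rot":[0.5,-0.2,0.5]},{"claw":-0.5,"linear":[-0.003,-0.005,0.006],"delta_rot":[0.5,-0.2,0.5]},{"claw":-0.5,"linear":[-0.001,0,0.001],"delta_rot":[0,0,0]}]'
python3 rem.py .4687 .2078 .009 116.2
```

```text
time: 3.05
tcp_pos: [0.467, 0.2099, 0.0071]
eef_rot: [179.9, 0.1, 116.1]
contact_force: [0.5, -0.6, -1.3]
width: 0.251
t 3.05 pos [0.467  0.2099 0.0071] rot [1.7990e+02 1.0000e-01 1.1606e+02] F [ 0.49 -0.58 -1.32] w 0.251
tool delta [-0.0027  0.0006 -0.0018] rotvec [ 0.1   0.1  -0.14]
```

```bash
python3 -m crank '[{"claw":-0.5,"linear":[-0.008,0,-0.001],"delta_rot":[0,0,0]},{"claw":-0.5,"linear":[-0.008,0,0],"delta_rot":[0,0,0]},{"claw":-0.5,"linear":[-0.005,0,0],"delta_rot":[0,0,0]},{"claw":-0.5,"linear":[-0.003,0,0],"delta_rot":[0,0,0]}]'
python3 rem.py .480 .185 .009 116.2
```

```text
time: 3.45
tcp_pos: [0.4784, 0.1857, 0.008]
eef_rot: [179.9, 0.1, 116.0]
contact_force: [0.2, 1.0, -0.4]
width: 0.245
t 3.45 pos [0.4784 0.1857 0.008 ] rot [1.7994e+02 1.3000e-01 1.1601e+02] F [ 0.25  0.95 -0.37] w 0.245
tool delta [-0.0013  0.0012 -0.001 ] rotvec [ 0.06  0.13 -0.19]
```

```bash
python3 -m crank '[{"claw":-0.5,"linear":[-0.005,-0.001,0],"delta_rot":[0,0,0]},{"claw":-0.5,"linear":[-0.006,-0.001,0],"delta_rot":[0,0,0]},{"claw":-0.5,"linear":[-0.006,-0.001,0],"delta_rot":[0,0,0]},{"claw":-0.5,"linear":[-0.006,-0.001,0],"delta_rot":[0,0,0]}]'
python3 rem.py .480 .185 .009 116.2
python3 - <<'E'
from h import *
p,d=grab_frame("top"); cv2.imwrite("pics/t2.png",cv2.resize(p[150:320,100:340],None,fx=3.2,fy=3.2))
p,d=grab_frame("scene"); cv2.imwrite("pics/s2.png",cv2.resize(p[110:270,180:390],None,fx=3.6,fy=3.6))
E
```

```text
time: 3.85
tcp_pos: [0.4856, 0.1617, 0.0081]
eef_rot: [179.9, 0.1, 116.0]
contact_force: [0.1, 0.4, -0.3]
width: 0.248
t 3.85 pos [0.4856 0.1617 0.0081] rot [1.7992e+02 1.1000e-01 1.1601e+02] F [ 0.08  0.37 -0.29] w 0.248
tool delta [ 0.0234  0.0052 -0.0009] rotvec [ 0.08  0.11 -0.19]
```

View pics/t2.png

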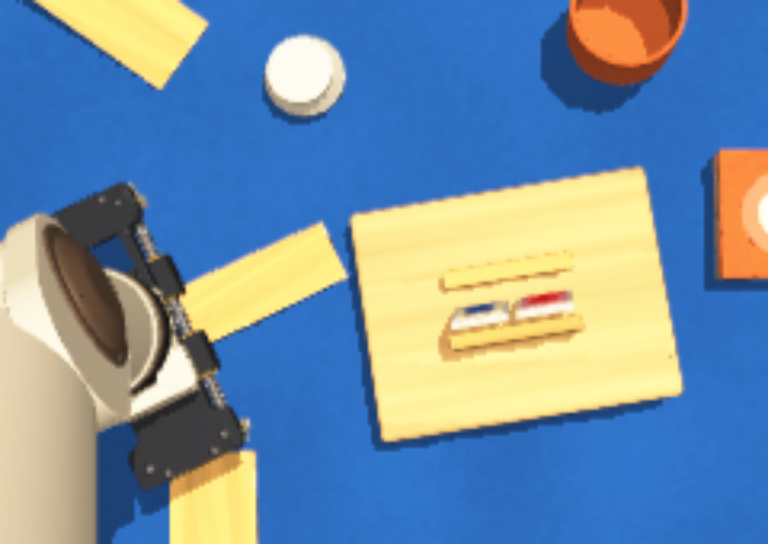

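View pics/s2.png

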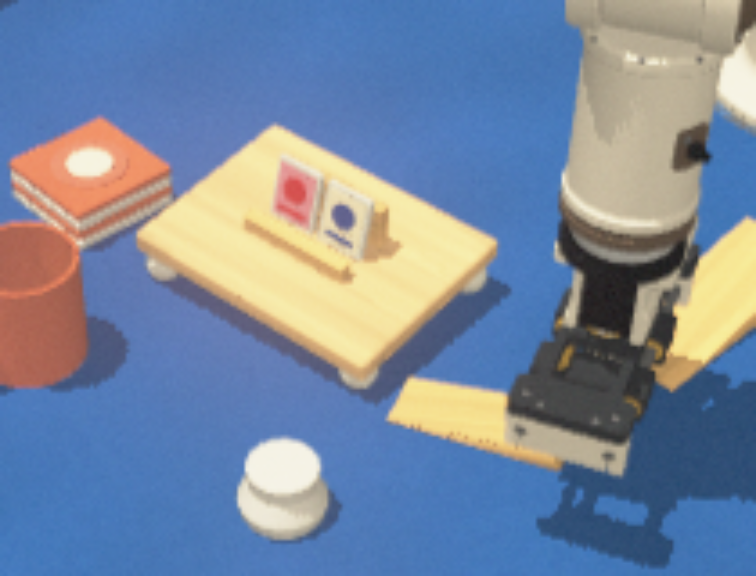

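Both fingers bear on the tail and the wedge is moving, with its tip edge at crop (323,223)–(346,277). Now I check its line to the foot.

```bash
python3 - <<'E'
from h import *
t=cast("top",[[200.7,219.5],[208,236.4]],.002)[:,:2]; T=t.mean(0); e=t[0]-t[1]; u=np.array([e[1],-e[0]])/np.linalg.norm(e); u=u if u[1]<0 else -u
sf=np.array([.5538,.0126]); v=sf-T
print(T,np.linalg.norm(e),"ang",np.degrees(np.arctan2(u[1],u[0])),"along",v@u,"lat",u[0]*v[1]-u[1]*v[0])
u=np.array([.442,-.897]);print("along",v@u,"lat",u[0]*v[1]-u[1]*v[0])
tcp=robot.observe()["tcp_pos"][:2]; print("tcp->tip along", (T-tcp)@u)
E
```

```text
[0.54474255 0.04421499] 0.04271242190074256 ang -65.78389023782745 along 0.032548209709552536 lat -0.004707379854762734
along 0.03236204525639165 lat -0.005849291024733206
tcp->tip along 0.13060216673089656
```

```bash
python3 -m crank '[{"claw":-0.5,"linear":[-0.006,-0.001,0],"delta_rot":[0,0,0]},{"claw":-0.5,"linear":[-0.006,-0.001,0],"delta_rot":[0,0,0]},{"claw":-0.5,"linear":[-0.006,-0.001,0],"delta_rot":[0,0,0]},{"claw":-0.5,"linear":[-0.006,-0.001,0],"delta_rot":[0,0,0]},{"claw":-0.5,"linear":[-0.005,0,0],"delta_rot":[0,0,0]}]'
python3 rem.py .5174 .0971 .008 116.2
```

```text
time: 4.45
tcp_pos: [0.4949, 0.1325, 0.0082]
eef_rot: [179.9, 0.1, 116.0]
contact_force: [-1.6, 3.0, 0.1]
width: 0.248
t 4.45 pos [0.4949 0.1325 0.0082] rot [1.7992e+02 7.0000e-02 1.1604e+02] F [-1.6   2.95  0.1 ] w 0.248
tool delta [-0.0417  0.0046  0.0002] rotvec [ 0.08  0.07 -0.16]
```

```bash
python3 -m crank '[{"claw":-0.5,"linear":[-0.005,0,0],"delta_rot":[0,0,0]},{"claw":-0.5,"linear":[-0.005,0,0],"delta_rot":[0,0,0]},{"claw":-0.5,"linear":[-0.005,0,0],"delta_rot":[0,0,0]},{"claw":-0.5,"linear":[-0.004,0,0],"delta_rot":[0,0,0]},{"claw":-0.5,"linear":[-0.002,0,0],"delta_rot":[0,0,0]}]'
python3 rem.py .5174 .0971 .008 116.2
cat > look.py <<'E'
import sys
from meas import *
k=sys.argv[1]
p,d=grab_frame("top"); cv2.imwrite(f"pics/t{k}.png",cv2.resize(p[150:320,100:340],None,fx=3.2,fy=3.2))
try:
    a,n,rc=board(p,d); print("tilt",np.degrees(np.arccos(n[2])).round(2),"slopes",a.round(4),rc)
except Exception as e: print(e)
p,d=grab_frame("scene"); cv2.imwrite(f"pics/s{k}.png",cv2.resize(p[110:270,180:390],None,fx=3.6,fy=3.6))
E
python3 look.py 3
```

```text
time: 4.95
tcp_pos: [0.5047, 0.1127, 0.0082]
eef_rot: [179.9, 0.0, 116.1]
contact_force: [-0.6, 1.6, 0.3]
width: 0.247
t 4.95 pos [0.5047 0.1127 0.0082] rot [1.7992e+02 1.0000e-02 1.1607e+02] F [-0.6   1.63  0.26] w 0.247
tool delta [-0.0196  0.0045  0.0002] rotvec [ 0.08  0.01 -0.13]
tilt 0.0 slopes [0. 0. 0.] ((0.3920014202594757, 0.1984647512435913), (0.22912338376045227, 0.40884074568748474), 86.7257080078125)
```

View pics/t3.png

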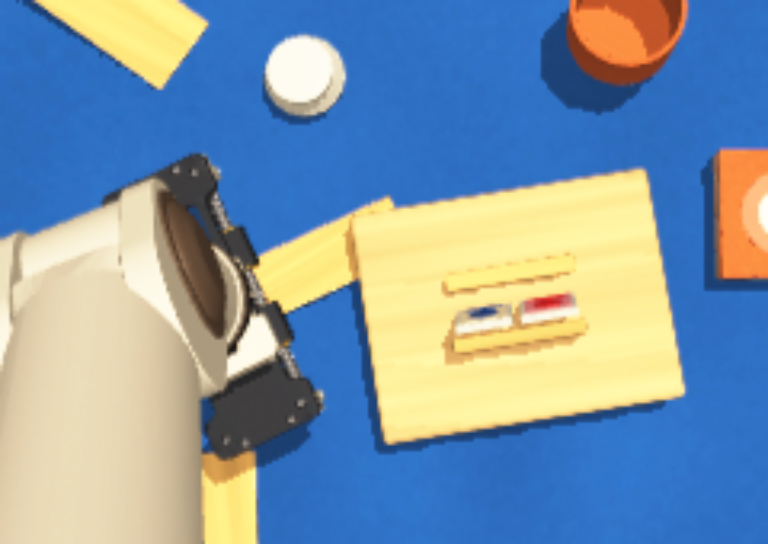

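View pics/s3.png

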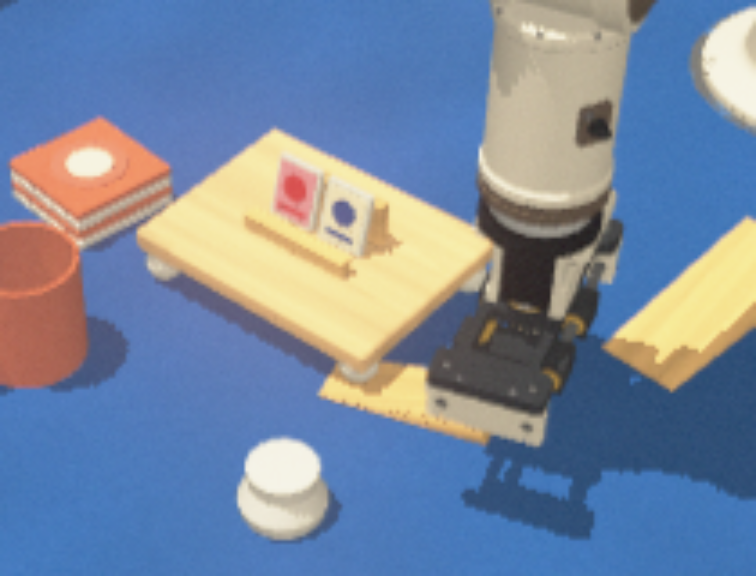

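The wedge is under the foot: the foot is at scene crop (358,375), near the middle of the wedge's width, and the stand has barely moved. I fix the tilt mask and push on by about 15 mm before checking again.

```bash
sed -i 's/m\[:80\]=0/m[:80]=0; m[(C[...,2]<.03)|(C[...,2]>.1)]=0; m[:,:205]=0/' meas.py
python3 -m crank '[{"claw":-0.5,"linear":[-0.004,0,0],"delta_rot":[0,0,0]},{"claw":-0.5,"linear":[-0.004,0,0],"delta_rot":[0,0,0]},{"claw":-0.5,"linear":[-0.004,0,0],"delta_rot":[0,0,0]},{"claw":-0.5,"linear":[-0.003,0,0],"delta_rot":[0,0,0]}]'
python3 rem.py .5174 .0971 .008 116.2; python3 look.py 4
```

```text
time: 5.45
tcp_pos: [0.5114, 0.0991, 0.0082]
eef_rot: [179.9, -0.0, 116.1]
contact_force: [-1.0, 2.0, 0.3]
width: 0.253
t 5.45 pos [0.5114 0.0991 0.0082] rot [ 1.7993e+02 -1.0000e-02  1.1615e+02] F [-1.01  1.99  0.35] w 0.253
tool delta [-0.0044  0.0045  0.0002] rotvec [ 0.07 -0.01 -0.05]
tilt 0.33 slopes [-0.0044 -0.0036  0.0475] ((0.504887044429779, -0.08671464771032333), (0.1588107943534851, 0.20857414603233337), 9.510008811950684)
```

```bash
python3 -m crank '[{"claw":-0.5,"linear":[-0.003,0,0],"delta_rot":[0,0,0]},{"claw":-0.5,"linear":[-0.002,0,0],"delta_rot":[0,0,0]},{"claw":-0.5,"linear":[-0.001,0,0],"delta_rot":[0,0,0]}]'
python3 rem.py .5174 .0971 .008 116.2; python3 look.py 5
```

```text
time: 5.85
tcp_pos: [0.5135, 0.0948, 0.0082]
eef_rot: [179.9, -0.1, 116.2]
contact_force: [-2.1, 4.9, 2.1]
width: 0.25
t 5.85 pos [0.5135 0.0948 0.0082] rot [ 1.7994e+02 -1.1000e-01  1.1618e+02] F [-2.06  4.89  2.06] w 0.25
tool delta [0.0004 0.0045 0.0002] rotvec [ 0.06 -0.11 -0.02]
tilt 0.08 slopes [ 0.0011 -0.0008  0.0451] ((0.5047381520271301, -0.08685295283794403), (0.15878504514694214, 0.20878170430660248), 9.45595932006836)
```

Level: tilt is 0.08° and the push force has risen to 5 N, which means all the feet are loaded. I back straight off and raise the arm.

```bash
python3 -m crank '[{"claw":-0.5,"linear":[0.01,0,0],"delta_rot":[0,0,0]},{"claw":-0.5,"linear":[0.02,0,0],"delta_rot":[0,0,0]},{"claw":-0.5,"linear":[0.03,0,-0.01],"delta_rot":[0,0,0]},{"claw":-1,"linear":[0.02,0,-0.03],"delta_rot":[0,0,0]},{"claw":-1,"linear":[0,0,-0.04],"delta_rot":[0,0,0]},{"claw":-1,"linear":[0,0,-0.04],"delta_rot":[0,0,0]},{"claw":-1,"linear":[0,0,-0.04],"delta_rot":[0,0,0]},{"claw":-1,"linear":[0,0,-0.04],"delta_rot":[0,0,0]},{"claw":-1,"linear":[0,0,0],"delta_rot":[0,0,0]}]'
python3 rem.py .4573 -.184 .12 116.2; python3 look.py 6
```

```text
time: 6.85
tcp_pos: [0.477, 0.1662, 0.2143]
eef_rot: [-180.0, 0.4, 115.9]
contact_force: [-0.2, 0.5, 0.4]
width: 0.003
t 6.85 pos [0.477  0.1662 0.2143] rot [-179.97    0.37  115.94] F [-0.18  0.49  0.36] w 0.003
tool delta [-0.3057 -0.1709  0.0964] rotvec [-0.03  0.37 -0.26]
tilt 0.01 slopes [-0.0002  0.0001  0.0457] ((0.5047081708908081, -0.0868426114320755), (0.1587313413619995, 0.20876605808734894), 9.452399253845215)
```

View pics/t6.png

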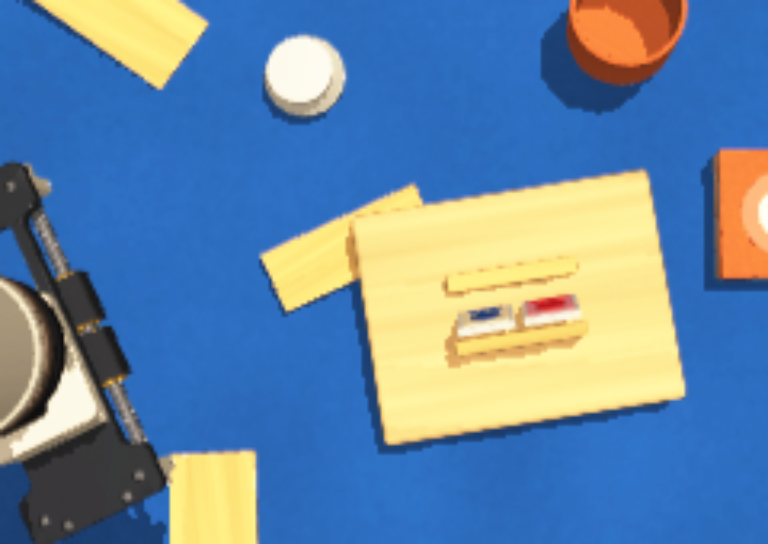

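View pics/s6.png

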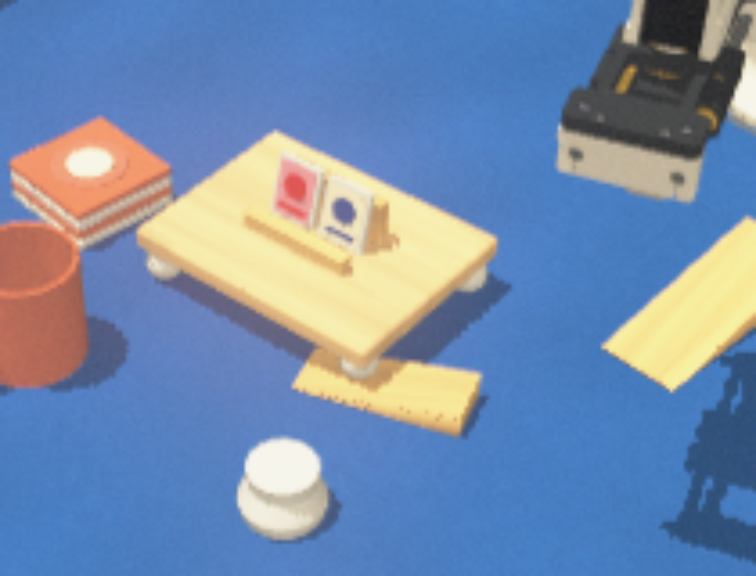

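The tilt reads 0.01° with the arm away, the stand has moved about 3 mm, and the wedge is flat under the foot. Now I go over to the opposite bare corner at (0.4554, -0.1863) with the fingers shut.

```bash
python3 -m crank '[{"claw":-1,"linear":[0,0,0],"delta_rot":[0,0,8.2]},{"claw":-1,"linear":[0,0,0],"delta_rot":[0,0,8.2]},{"claw":-1,"linear":[-0.04,-0.01,0],"delta_rot":[0,0,0]},{"claw":-1,"linear":[-0.04,-0.01,0],"delta_rot":[0,0,0]},{"claw":-1,"linear":[-0.04,-0.01,0],"delta_rot":[0,0,0]},{"claw":-1,"linear":[-0.04,-0.01,0],"delta_rot":[0,0,0]},{"claw":-1,"linear":[-0.04,-0.01,0],"delta_rot":[0,0,0]},{"claw":-1,"linear":[-0.04,-0.01,0],"delta_rot":[0,0,0]},{"claw":-1,"linear":[-0.04,-0.01,0],"delta_rot":[0,0,0]},{"claw":-1,"linear":[0,0,0],"delta_rot":[0,0,0]}]'
python3 rem.py .4554 -.1863 .10 99.5
```

```text
time: 7.95
tcp_pos: [0.4353, -0.1346, 0.1965]
eef_rot: [-178.0, 0.6, 98.9]
contact_force: [-0.3, 0.4, -0.0]
width: 0.003
t 7.95 pos [ 0.4353 -0.1346  0.1965] rot [-178.04    0.57   98.87] F [-0.3   0.44 -0.04] w 0.003
tool delta [-0.0532  0.0152  0.0966] rotvec [-1.96  0.56 -0.64]
```

```bash
python3 -m crank '[{"claw":-1,"linear":[-0.02,0.005,0.01],"delta_rot":[-1,0.3,-0.3]},{"claw":-1,"linear":[-0.02,0.005,0.02],"delta_rot":[-0.9,0.3,-0.3]},{"claw":-1,"linear":[-0.01,0.005,0.03],"delta_rot":[0,0,0]},{"claw":-1,"linear":[0,0,0.02],"delta_rot":[0,0,0]},{"claw":-1,"linear":[0,0,0],"delta_rot":[0,0,0]},{"claw":-1,"linear":[0,0,0],"delta_rot":[0,0,0]}]'
python3 rem.py .4554 -.1863 .055 99.5
```

```text
time: 8.55
tcp_pos: [0.451, -0.1826, 0.1058]
eef_rot: [-179.2, -0.3, 99.2]
contact_force: [0.1, 0.5, 0.4]
width: 0.006
t 8.55 pos [ 0.451  -0.1826  0.1058] rot [-179.2    -0.28   99.19] F [0.1  0.47 0.36] w 0.006
tool delta [-0.0046  0.0044  0.0508] rotvec [-0.8  -0.29 -0.31]
```

```bash
python3 -m crank '[{"claw":-1,"linear":[-0.002,0.002,0.02],"delta_rot":[-0.8,-0.3,-0.3]},{"claw":-1,"linear":[-0.001,0.001,0.015],"delta_rot":[0,0,0]},{"claw":-1,"linear":[0,0,0.006],"delta_rot":[0,0,0]},{"claw":-1,"linear":[0,0,0.002],"delta_rot":[0,0,0]}]'
python3 rem.py .4554 -.1863 .046 99.5
```

```text
time: 8.95
tcp_pos: [0.456, -0.1833, 0.0642]
eef_rot: [179.8, 0.1, 99.7]
contact_force: [-0.2, 0.4, 0.8]
width: 0.004
t 8.95 pos [ 0.456  -0.1833  0.0642] rot [1.7982e+02 8.0000e-02 9.9680e+01] F [-0.21  0.45  0.81] w 0.004
tool delta [-0.0028 -0.0012  0.0182] rotvec [0.18 0.08 0.18]
```

```bash
python3 -m crank '[{"claw":-1,"linear":[-0.002,0,0.006],"delta_rot":[0,0,0]},{"claw":-1,"linear":[0,0,0.006],"delta_rot":[0,0,0]},{"claw":-1,"linear":[0,0,0.003],"delta_rot":[0,0,0]}]'
python3 rem.py .4554 -.1863 .046 99.5
```

```text
time: 9.25
tcp_pos: [0.4581, -0.1854, 0.0503]
eef_rot: [179.6, 0.2, 99.7]
contact_force: [-0.4, -0.3, -0.5]
width: 0.005
t 9.25 pos [ 0.4581 -0.1854  0.0503] rot [1.7964e+02 1.7000e-01 9.9720e+01] F [-0.38 -0.26 -0.48] w 0.005
tool delta [-0.0004 -0.0029  0.0043] rotvec [0.36 0.17 0.22]
```

```bash
python3 -m crank '[{"claw":-1,"linear":[0,-0.001,0.003],"delta_rot":[0,0,0]},{"claw":-1,"linear":[0,0,0.003],"delta_rot":[0,0,0]}]'
python3 -m crank '[{"claw":-1,"linear":[0,0,0.003],"delta_rot":[0,0,0]},{"claw":-1,"linear":[0,0,0.003],"delta_rot":[0,0,0]}]'
```

```text
time: 9.45
tcp_pos: [0.4573, -0.1859, 0.0453]
eef_rot: [179.6, 0.2, 99.7]
contact_force: [-11.7, 4.0, 44.7]
width: 0.002
time: 9.65
tcp_pos: [0.4573, -0.186, 0.0452]
eef_rot: [179.6, 0.1, 99.7]
contact_force: [-11.2, 4.1, 41.1]
width: 0.005
```

The corner has been pressed at 41–45 N for about 0.3 s and doesn't give: the TCP stays at z = 0.045. I ease off a little, look while still pressing, then lift.

```bash
python3 -m crank '[{"claw":-1,"linear":[0,0,0.001],"delta_rot":[0,0,0]},{"claw":-1,"linear":[0,0,0.001],"delta_rot":[0,0,0]}]'; python3 look.py 7
python3 -m crank '[{"claw":-1,"linear":[0,0,-0.004],"delta_rot":[0,0,0]},{"claw":-1,"linear":[0,0,-0.01],"delta_rot":[0,0,0]},{"claw":-1,"linear":[0,0,-0.02],"delta_rot":[0,0,0]},{"claw":-1,"linear":[0,0,-0.03],"delta_rot":[0,0,0]},{"claw":-1,"linear":[0,0,-0.04],"delta_rot":[0,0,0]},{"claw":-1,"linear":[0,0,-0.04],"delta_rot":[0,0,0]},{"claw":-1,"linear":[0.04,0,-0.02],"delta_rot":[0,0,0]},{"claw":-1,"linear":[0.04,-0.03,0],"delta_rot":[0,0,0]},{"claw":-1,"linear":[0.04,-0.03,0],"delta_rot":[0,0,0]},{"claw":-1,"linear":[0.02,-0.01,0],"delta_rot":[0,0,0]},{"claw":-1,"linear":[0,0,0],"delta_rot":[0,0,0]},{"claw":-1,"linear":[0,0,0],"delta_rot":[0,0,0]}]'
python3 look.py 8
```

```text
time: 9.85
tcp_pos: [0.4574, -0.1858, 0.046]
eef_rot: [179.6, 0.0, 99.6]
contact_force: [-1.3, 0.1, 3.7]
width: 0.005
tilt 0.03 slopes [-0.0004  0.0004  0.0459] ((0.5045126676559448, -0.08678719401359558), (0.15859107673168182, 0.2087078094482422), 9.380171775817871)
time: 11.15
tcp_pos: [0.3627, -0.0575, 0.2223]
eef_rot: [179.0, 0.3, 99.4]
contact_force: [0.2, 0.1, 0.1]
width: 0.005
tilt 0.05 slopes [-0.0009  0.0001  0.0462] ((0.5046730637550354, -0.08683358132839203), (0.15836170315742493, 0.20893818140029907), 9.326714515686035)
```

View pics/t8.png

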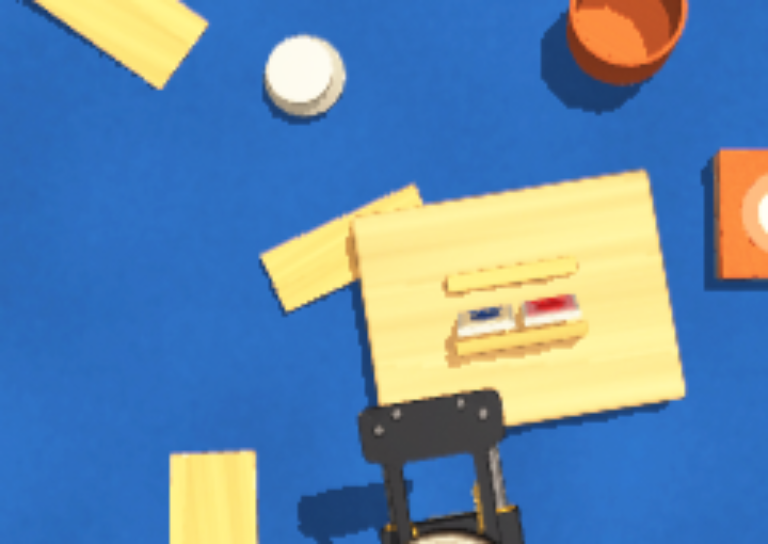

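View pics/s8.png

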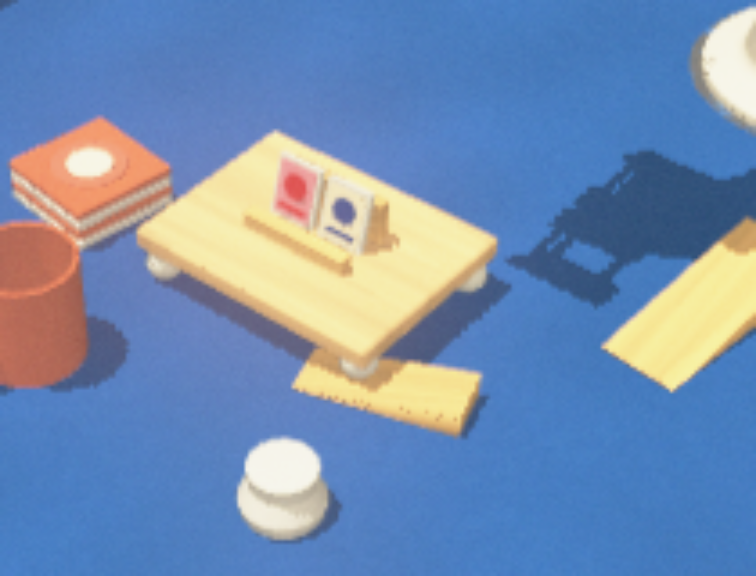

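```bash
python3 -c "
from station import robot
print(robot.job_done())"
```

```text
the job is handed in; nothing more can be done
None
```

I pushed the smallest wedge along the counter, under the short foot, until the stand was level. I then pressed the bare corner diagonally opposite, backed the arm clear and handed the job in at about 11 s. No verdict came back.

- **Level:** the stand's tilt went from 4.2° to 0.08° at the end of the push. It read 0.03° while I was still pressing the corner at about 4 N, and 0.05° at the end with the arm away.
- **Wedge under the foot:** the last pictures show the wedge lying flat with the short foot on it. The push force rose to about 5 N on the last millimetres. I did not measure the contact force between wedge and foot directly.
- **Press check:** the corner took 41–45 N at the readings, more than I intended, and did not give. That is above the 40 N limit for the arm and gripper body, but the force was on the fingertips and well under the 120 N wrist limit.
- **Stand and bystanders:** the stand moved about 3 mm in all. The mug, candle holder and coasters look unmoved in the pictures, and the arm's path stayed clear of them.

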